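# Square the cover plates in the corner jig and book the batch

### The arm

A 7-joint arm with a two-finger parallel gripper is mounted at the origin on the work surface. World frame = base frame: x ahead of the robot, y to its left, z up, the work surface at z = 0. Lengths are in m, angles in rad, forces in N, time in s.
With the tool pointing down it reaches from about 0.4 to 0.9 m from the base axis. Payload 5.5 kg.
Tool frame: the origin (TCP) lies midway between the tips of the shut fingers; the grasp point (between the pads) lies 19 mm behind it (manip.grip_depth is the distance from the TCP to the grasp point, in m); z points along the fingers, x is the direction in which the jaws open and shut, and the axes are right-handed (so a half turn about z gives the same grasp; the last joint's range is limited). The gripper opens to 92 mm and grips with 3 to 60 N. Pads are 19 mm wide; open, the fingers measure 130 mm over their backs; the gripper's body (75 mm by 190 mm) begins 47 mm behind the grasp point.
Start: joints at [1.586, 0.501, -0.427, 1.55, 0.221, 1.138, -0.21], TCP at [0.159, -0.63, 0.227] pointing down, gripper open.
Joint ranges: [-2.88, 2.88], [-0.31, 2.03], [-1.54, 1.56], [0.2, 2.42], [-1.41, 4.55], [0.19, 2.02], [-2.57, 2.57]. Speed limits (rad/s): [2.57, 2.57, 3.14, 3.14, 3.14, 3.14, 3.14].

### API

Orientations are given as a unit quaternion [x, y, z, w].
In Python, from bench import manip, effector, viewer gives the robot as it stands. Calls block until the motion is done:
- manip.move_pose(position, orientation): joint-space move of the TCP to a pose.
- manip.servo_line(position, ori=None, vel=0.15): straight line of the TCP; ori=None keeps the orientation; vel is the mean speed in m/s.
- manip.movej(angles): joint-space move.
- effector.open_jaws() and effector.close(f_grip=None): open the fingers fully, or close them until they stop; f_grip is the grip in N (None keeps the last).
- manip.sleep(seconds).
- manip.solve_ik(position, orientation): joint angles nearest the present ones, or None.
- viewer.get_image(name): name is "side" or "top"; returns the picture (480x640x3 uint8, red, green, blue); there is no depth.
- viewer.get_calibration(name): a dict with "vfov" (degrees; the focal length in pixels is half the picture's height over the tangent of half this angle, whatever the lens; pixels are square), "cx", "cy" (the principal point, pixels), "eye" and "attitude" of the camera in the world. Camera axes: x right, y down, z forward; pixel columns grow to the right and rows downward; lengths in m; the calibration is good to about 2 mm. A picture is of the moment at which its call begins. get_calibration takes no time and is no camera call.
A pose or a line that the arm cannot do raises manip.PlanningError and nothing moves.
- manip.hand_in(): hands the job in, once; it reports no verdict.
Readings, each from a call of its own:
- manip.current_clock(): time.
- manip.current_q(): joint angles.
- manip.current_joint_velocities(): joint speeds.
- manip.current_tau(): joint torques, N m.
- manip.current_tool_pos(): TCP position.
- manip.current_tcp_rot(): TCP orientation.
- manip.current_force(): force on the tool from outside, world axes, zero at the start.
- manip.current_wrist_torque(): the same for the moment, N m.
- manip.current_finger_gap(): finger opening in m.
Only numpy, scipy, OpenCV 4.12 (cv2) and the standard library are available. Lean on these libraries where they do the work, as an engineer would, in place of code of your own. Each camera call takes 0.05 s, during which the arm holds its last target. There are 200 camera calls.

### The job

Stack all the loose grey cover plates flat on top of one another in the corner jig, every plate pushed right up against both fences with its long side along the long fence. Also stand the rivet tin in the middle of the scanner's printed round spot with its code patch facing the scanner window, and when the stack and the tin are both right, press the button on top of the scanner fully down and let go. Leave the bin, pliers and screwdriver where they are, and leave the stack square.

Things in the scene. Friction and masses are not known exactly. Their poses are not given: they have to be found in the camera images.
- plate_a: flat grey-painted metal cover plate with four dark corner holes, 50 mm along its x, 120 mm along its y, 8 mm thick, about 0.13 kg; all plates are alike, lie singly on the bench, and some may be absent. Origin: centre of its underside; z up. Either face and either end may go to the fences.
- plate_b: flat grey-painted metal cover plate with four dark corner holes, 50 mm along its x, 120 mm along its y, 8 mm thick, about 0.13 kg; all plates are alike, lie singly on the bench, and some may be absent. Origin: centre of its underside; z up. Either face and either end may go to the fences.
- plate_c: flat grey-painted metal cover plate with four dark corner holes, 50 mm along its x, 120 mm along its y, 8 mm thick, about 0.13 kg; all plates are alike, lie singly on the bench, and some may be absent. Origin: centre of its underside; z up. Either face and either end may go to the fences.
- plate_d: flat grey-painted metal cover plate with four dark corner holes, 50 mm along its x, 120 mm along its y, 8 mm thick, about 0.13 kg; all plates are alike, lie singly on the bench, and some may be absent. Origin: centre of its underside; z up. Either face and either end may go to the fences.
- plate_e: flat grey-painted metal cover plate with four dark corner holes, 50 mm along its x, 120 mm along its y, 8 mm thick, about 0.13 kg; all plates are alike, lie singly on the bench, and some may be absent. Origin: centre of its underside; z up. Either face and either end may go to the fences.
- jig: fixed corner jig: dark brown board 130 (x) by 190 mm (y), 12 mm thick, with aluminium fences 15 mm thick, 46 mm above the board. Long fence on the +x side, inner face at x = 45 mm: two blocks, y -50 to -18 and 38 to 85 mm, finger gap between. End fence on the +y side, inner face at y = 70 mm, x -5 to 45 mm. -x and -y sides open. Origin: centre of its underside; z up.
- jig_nest (a point): on the board's top, 12 mm above the bench, jig's axes, at (20, 10, 12) mm from the jig's origin: the place of the bottom plate's origin when squared against both fences, its 50 mm width along x and 120 mm length along y. Each further plate lies 8 mm higher, same x and y.
- tin: closed round steel rivet tin, 54 mm diameter, 50 mm high, 0.16 kg, standing upright on the bench. A white code patch with dark bars is on its +x side, and a white stripe on the lid runs from the centre to that side. Origin: centre of its underside.
- tin_mark (a point): middle of the code patch, on the tin's side at +x, 27 mm from the axis and 25 mm up.
- scanner: fixed grey scanner block, 60 mm (x) by 75 mm (y), 80 mm high, with a black window on its -x face; origin: centre of its underside. The tin stands right when its +x axis points along the scanner's +x axis.
- scan_window (a point): middle of the window on the scanner's -x face, 32 mm from its axis, 25 mm above the bench.
- scan_spot (a point): centre of the printed round spot (68 mm diameter dark ring, flush with the bench) in front of the window, 110 mm from the scanner's origin along its -x, at bench height.
- book_button (a joint): travel of the round spring button (28 mm diameter) on the scanner's top: 0 up, 0.006 m fully down, springs back when let go; about 4 N presses it fully down.
- book_button_top (a point): centre of the button's top face; press straight down.
- green_bin: bystander: open green plastic parts bin 100 x 150 mm, 60 mm high, with pins in it; origin: centre of its underside.
- pliers: bystander: red-handled pliers lying flat, about 150 mm long and 12 mm high; origin near the pivot.
- screwdriver: bystander: screwdriver lying flat on the bench, under 30 mm high; origin near its middle.
Mind the look-alikes: they are no part of the job. Leave any blue or red look-alike of the scanner alone.

How it is judged:
By the outcome, as a careful person would: the job done as asked, in the order asked, and still so for the second after the job is handed in, with the robot touching nothing.
Of plate_a, plate_b, plate_c, plate_d, plate_e only 3 to 5 are there at a start; the rules pass over those that are not, and their reading is None.
At some moment in a run one of plate_a, plate_b, plate_c, plate_d, plate_e, tin may be knocked a few centimetres aside while the robot is not near it.
Once in a run the grip may slacken for a moment while it holds something.
It also fails if it takes over 210 s, if anything falls off the work surface, if the arm or the gripper's body presses on something with over 40 N, if the wrist force passes 120 N, or if a joint passes its speed limit or range.

## Working session

There is one attempt and no reset: what is moved stays moved. The work goes in short steps, each a Python script; the robot and the scene stay as the last script left them, time stands still between calls to the robot, and variables do not carry over. Pictures are saved under pics/ and viewed, about 12 in all and at most 16, crops included, and the job is handed in when it is done.

```bash
mkdir -p pics; ls; python3 - <<'E'
from bench import manip, effector, viewer
import cv2
for n in("top","side"):
    cv2.imwrite(f"pics/{n}0.png",viewer.get_image(n)[:,:,::-1]); print(n,viewer.get_calibration(n))
print(manip.current_clock(),manip.current_tcp_rot(),manip.current_force(),manip.grip_depth)
E
```

```text
pics
top {'vfov': 56.164231734902685, 'cx': 324.30319945177246, 'cy': 240.32485514035886, 'eye': array([0.40117564, 0.10358397, 1.33084451]), 'attitude': array([-0.70212682,  0.70842515, -0.04568909,  0.05535561])}
side {'vfov': 47.05831183943902, 'cx': 317.99124278924694, 'cy': 238.6808664419743, 'eye': array([-0.14393729,  0.97702786,  0.86196889]), 'attitude': array([-0.31521979,  0.82373765, -0.44409234,  0.15771735])}
0.1 [ 7.89080809e-01 -6.14288765e-01 -6.88368738e-04 -5.62459244e-04] [-0.36889762  0.08846687  0.0668717 ] 0.0188
```

View pics/top0.png

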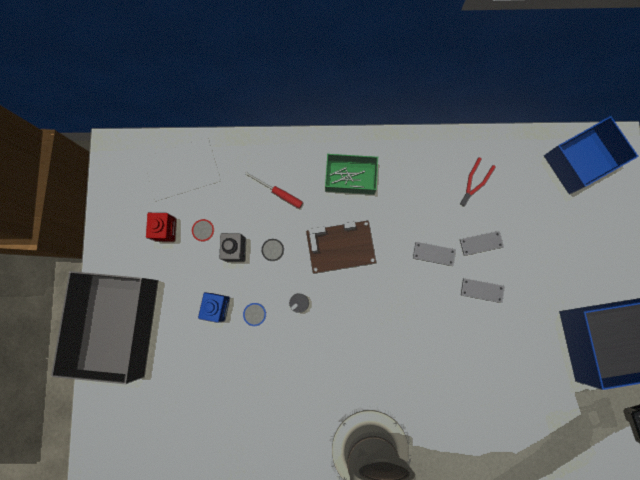

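View pics/side0.png

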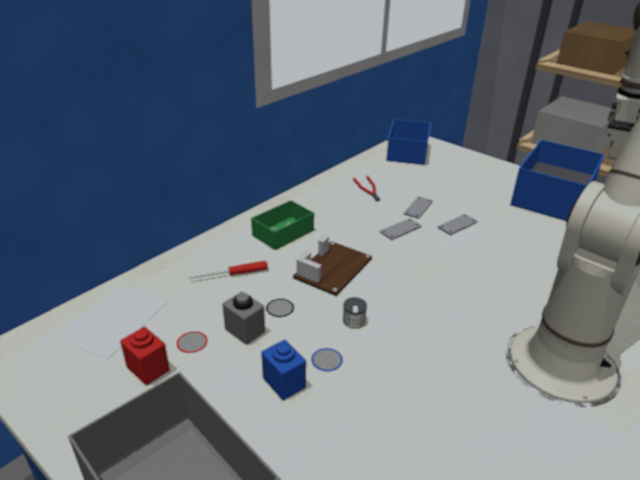

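Three plates are visible, at about (434,254), (481,243) and (482,290) in the top view. The jig is at (341,246), the grey scanner at (232,247), its spot at (272,250) and the tin at (299,303) with its stripe pointing lower left. Next I'll measure these.

```bash
cat > h.py <<'E'
from bench import manip, effector, viewer
import cv2, numpy as np
from scipy.spatial.transform import Rotation as R
def cam(n):
    c=viewer.get_calibration(n); f=240/np.tan(np.radians(c["vfov"])/2)
    return c,f,R.from_quat(c["attitude"]).as_matrix()
def ray(n,uv,z):
    c,f,M=cam(n); uv=np.atleast_2d(uv).astype(float)
    d=np.c_[(uv[:,0]-c["cx"])/f,(uv[:,1]-c["cy"])/f,np.ones(len(uv))]@M.T
    return c["eye"]+d*((z-c["eye"][2])/d[:,2])[:,None]
def proj(n,p):
    c,f,M=cam(n); q=(np.atleast_2d(p)-c["eye"])@M; return np.c_[c["cx"]+f*q[:,0]/q[:,2],c["cy"]+f*q[:,1]/q[:,2]]
def snap(n,name):
    im=viewer.get_image(n)[:,:,::-1].copy(); cv2.imwrite(f"pics/{name}.png",im); return im
def quat(yaw): # tool down, jaws (tool x) along yaw
    return (R.from_euler('z',yaw)*R.from_euler('x',np.pi)).as_quat()
def rect(pts): # world pts -> centre, size(short,long), yaw of LONG side in (-pi/2,pi/2]
    (c,s,a)=cv2.minAreaRect((pts[:,:2]*1000).astype(np.float32)); a=np.radians(a)
    if s[0]<s[1]: a+=np.pi/2
    return np.array(c)/1000,sorted(s),(a+np.pi/2)%np.pi-np.pi/2
def blobs(mask,lo,hi):
    cs,_=cv2.findContours(mask.astype(np.uint8),cv2.RETR_EXTERNAL,cv2.CHAIN_APPROX_NONE)
    return [c[:,0,:] for c in cs if lo<cv2.contourArea(c)<hi]
def plates(im):
    hsv=cv2.cvtColor(im,cv2.COLOR_BGR2HSV)
    m=(hsv[:,:,2]<165)&(hsv[:,:,2]>70)&(hsv[:,:,1]<50)
    m=cv2.morphologyEx(m.astype(np.uint8),cv2.MORPH_CLOSE,np.ones((3,3)))
    out=[]
    for c in blobs(m,350,1100):
        r=rect(ray("top",c,.008))
        if 95<r[1][1]<135 and 35<r[1][0]<62: out.append(r)
    return out
E
python3 - <<'E'
from h import *
im=cv2.imread("pics/top0.png")
for p in plates(im): print("plate",p)
hsv=cv2.cvtColor(im,cv2.COLOR_BGR2HSV)
print("samples",[hsv[y,x].tolist() for x,y in((482,290),(450,300),(340,260),(299,300),(272,250))])
b=(hsv[:,:,0]<25)&(hsv[:,:,1]>60)&(hsv[:,:,2]<130); b[:,:290]=0;b[:200]=0;b[290:]=0;b[:,390:]=0
for c in blobs(b,800,5000): print("board",rect(ray("top",c,.012)))
print("tin guess",ray("top",[299,303],.05),"spot",ray("top",[272,250],0),"btn",ray("top",[230,245],.09))
print("base px",proj("top",[[0,0,0],[.159,-.63,.2]]))
cv2.imwrite("pics/a.png",cv2.resize(im[205:335,190:400],None,fx=3.8,fy=3.8,interpolation=cv2.INTER_CUBIC))
s=cv2.imread("pics/side0.png")
cv2.imwrite("pics/b.png",cv2.resize(s[220:350,210:390],None,fx=4.3,fy=4.3,interpolation=cv2.INTER_CUBIC))
E
```

```text
samples [[105, 4, 120], [90, 3, 155], [10, 103, 77], [90, 6, 79], [36, 10, 122]]
board (array([0.57273639, 0.07326489]), [126.85383605957031, 186.52137756347656], np.float64(-1.4145307059473464))
tin guess [[0.40768706 0.19324965 0.05      ]] spot [[0.5652926  0.27743774 0.        ]] btn [[0.56938723 0.38325002 0.09      ]]
base px [[369.24117601 449.63464763]
 [638.73742311 404.98866069]]
```

View pics/a.png

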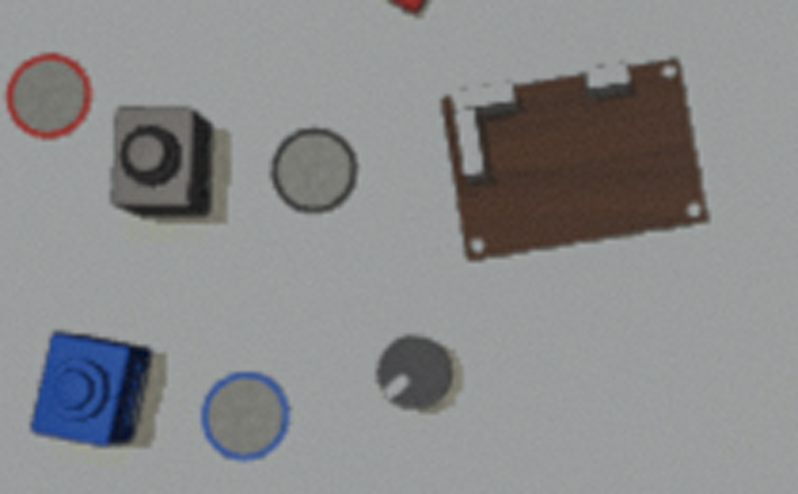

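View pics/b.png

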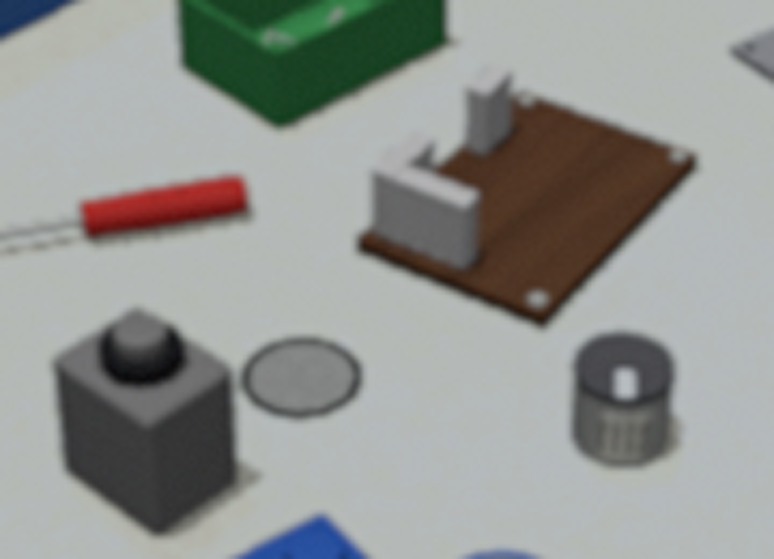

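The crops show the tin lid centred at about (415,372) with its stripe towards lower left, and the scanner window facing the spot. The jig fences are on the upper (+x) and left (+y) sides. I'll tighten the masks next.

```bash
sed -i 's/<165/<140/' h.py; cat >> h.py <<'E'
def tin_top(im,guess=None): # lid centre and stripe bearing from the top view
    hsv=cv2.cvtColor(im,cv2.COLOR_BGR2HSV); v=hsv[:,:,2]; best=None
    m=((v<105)&(hsv[:,:,1]<50)).astype(np.uint8)
    m=cv2.morphologyEx(m,cv2.MORPH_CLOSE,np.ones((5,5)))
    for c in blobs(m,180,480):
        p=ray("top",c,.05); (x,y),r=cv2.minEnclosingCircle((p[:,:2]*1000).astype(np.float32))
        q=cv2.contourArea(c); e=cv2.fitEllipse(c)
        ctr=ray("top",e[0],.05)[0,:2]
        if 22<r<36 and min(e[1])/max(e[1])>.75 and (guess is None or np.hypot(*(ctr-guess))<.08):
            k=np.zeros(v.shape,np.uint8); cv2.ellipse(k,(e[0],(e[1][0]-2,e[1][1]-2),e[2]),1,-1)
            w=np.clip(v.astype(float)-110,0,None)*k; ys,xs=np.nonzero(w)
            s=np.average(ray("top",np.c_[xs,ys],.05)[:,:2],axis=0,weights=w[ys,xs]) if len(xs) else ctr
            best=(ctr,r,np.degrees(np.arctan2(*(s-ctr)[::-1])),np.hypot(*(s-ctr))); print("tin",best)
    return best
E
python3 - <<'E'
from h import *
im=cv2.imread("pics/top0.png")
for p in plates(im): print("plate",p[0].round(4),np.round(p[1]),np.degrees(p[2]).round(1))
tin_top(im)
hsv=cv2.cvtColor(im,cv2.COLOR_BGR2HSV);v=hsv[:,:,2];g=hsv[:,:,1]<50
r=((v<140)&g); r[:,:258]=0;r[:,288:]=0;r[:230]=0;r[270:]=0
for c in blobs(r,200,900):
    e=cv2.fitEllipse(c); print("spot",ray("top",e[0],0),e[1])
t=((v>85)&(v<150)&g); t[:,:205]=0;t[:,246:]=0;t[:225]=0;t[265:]=0
t=cv2.morphologyEx(t.astype(np.uint8),cv2.MORPH_OPEN,np.ones((3,3)))
for c in blobs(t,150,1500):
    q=rect(ray("top",c,.08)); print("scan top",q,np.degrees(q[2]))
side=cv2.imread("pics/side0.png"); 
# crop pixel -> side pixel; button top, ring, tin patch, stripe
f=lambda x,y:(210+x/4.3,220+y/4.3)
print("side: spot",ray("side",f(302,376),0),"stripe end",ray("side",f(625,398),.05),"lid",ray("side",f(623,368),.05),"patch",ray("side",f(624,437),.025),"scanner top corners",ray("side",[f(57,365),f(137,310),f(232,370),f(148,427)],.08))
for z in(.088,.09,.1): print("btn top view",z,ray("top",(190+147/3.8,205+152/3.8),z),"side",ray("side",f(138,330),z))
E
```

```text
plate [ 0.4403 -0.3374] [ 53. 124.] 79.0
plate [ 0.549  -0.2023] [ 53. 123.] 78.4
plate [ 0.579  -0.3428] [ 53. 124.] -78.4
tin (array([0.40891747, 0.19310423]), 27.822843551635742, np.float64(124.0675095008167), np.float64(0.01663890627638679))
tin (array([0.56059018, 0.27014122]), 32.70615005493164, np.float64(-8.095663480124987), np.float64(0.00034247478708870243))
spot [[0.56675459 0.27659091 0.        ]] (22.61395263671875, 22.725299835205078)
side: spot [[0.56557668 0.27756371 0.        ]] stripe end [[0.39024474 0.21807607 0.05      ]] lid [[0.40553853 0.20022246 0.05      ]] patch [[0.3883084  0.21905005 0.025     ]] scanner top corners [[0.59571565 0.41940136 0.08      ]
 [0.59855214 0.36320048 0.08      ]
 [0.52866078 0.36290399 0.08      ]
 [0.5283268  0.41971921 0.08      ]]
btn top view 0.088 [[0.56969457 0.38739127 0.088     ]] side [[0.5787765  0.37984529 0.088     ]]
btn top view 0.09 [[0.56942338 0.38693456 0.09      ]] side [[0.57690895 0.38138846 0.09      ]]
btn top view 0.1 [[0.56806747 0.38465103 0.1       ]] side [[0.56757119 0.38910431 0.1       ]]
```

```bash
cat >> h.py <<'E'
JC=np.array([.5727,.0733]); JY=np.radians(8.95)
JX=np.array([np.cos(JY),np.sin(JY),0]); JYV=np.array([-np.sin(JY),np.cos(JY),0])
def jig(x,y,z): return np.r_[JC,0]+JX*x+JYV*y+np.array([0,0,z])
def best_q(p,yaw): # jaw symmetry: pick the reachable option nearest the present joints
    q0=manip.current_q(); c=[]
    for k in(0,np.pi):
        q=manip.solve_ik(p,quat(yaw+k))
        if q is not None: c.append((np.abs(np.array(q)-q0).max(),k))
    return quat(yaw+min(c)[1])
def push(d,flim,maxd,step=.001):
    """creep along unit d until the opposing force passes flim"""
    f0=np.array(manip.current_force()); p=np.array(manip.current_tool_pos()); n=0
    while n*step<maxd:
        n+=1; manip.servo_line(p+d*step*n,vel=.03)
        f=-(np.array(manip.current_force())-f0)@d
        if f>flim: break
    print("push",round(n*step*1000,1),"mm f",round(f,1),"t",round(manip.current_clock(),1)); return f>flim
def pick_plate(c,long):
    p=np.r_[c,.10]; q=best_q(p,long-np.pi/2)
    effector.open_jaws(); manip.move_pose(p,q); manip.servo_line(np.r_[c,.004],vel=.12)
    effector.close(f_grip=30); manip.servo_line(np.r_[c,.10],vel=.2)
    g=manip.current_finger_gap(); print("gap",round(g,4),"t",round(manip.current_clock(),1)); return g>.045
def place_plate(k):
    z=.012+.008*k+.004; p=jig(15,3,.10); manip.move_pose(p,best_q(p,JY))
    print("gap before",round(manip.current_finger_gap(),4))
    manip.servo_line(jig(15,3,z+.006),vel=.12); manip.servo_line(jig(15,3,z+.001),vel=.03)
    print("gap at place",round(manip.current_finger_gap(),4),"F",np.round(manip.current_force(),1))
    push(JYV,8,.014); push(JX,10,.014)
    t=np.array(manip.current_tool_pos()); d=t-np.r_[JC,0]; print("tcp in jig mm",np.round(1000*np.array([d@JX,d@JYV,d[2]]),1))
    effector.open_jaws(); t[2]=.13; manip.servo_line(t,vel=.2)
E
python3 - <<'E'
from h import *
q=ray("top",[(190+x/3.8,205+y/3.8) for x,y in((117,107),(193,107),(197,207),(111,204))],.08); print(q.round(4))
if pick_plate(np.array([.549,-.2023]),np.radians(78.4)):
    place_plate(0)
    im=snap("top","t1")
    for p in plates(im): print("plate",p[0].round(4),np.round(p[1]),np.degrees(p[2]).round(1))
    tin_top(im)
print(manip.current_clock())
E
```

```text
[[0.6048 0.4124 0.08  ]
 [0.6042 0.3557 0.08  ]
 [0.5295 0.3513 0.08  ]
 [0.5323 0.415  0.08  ]]
gap 0.0492 t 4.8Traceback (most recent call last):
  File "<stdin>", line 4, in <module>
  File "h.py", line 70, in place_plate
    z=.012+.008*k+.004; p=jig(15,3,.10); manip.move_pose(p,best_q(p,JY))
                                                           ~~~~~~^^^^^^
  File "h.py", line 55, in best_q
    return quat(yaw+min(c)[1])
                    ~~~^^^
ValueError: min() iterable argument is empty
```

```bash
sed -i 's/JX\*x+JYV\*y+/JX*x\/1000+JYV*y\/1000+/' h.py; python3 - <<'E'
from h import *
place_plate(0)
im=snap("top","t1")
for p in plates(im): print("plate",p[0].round(4),np.round(p[1]),np.degrees(p[2]).round(1))
tin_top(im)
cv2.imwrite("pics/t1c.png",cv2.resize(im[190:320,260:520],None,fx=3,fy=3,interpolation=cv2.INTER_CUBIC))
print(manip.current_clock())
E
```

```text
gap before 0.0493
gap at place 0.0496 F [ 0.2 -0.3 -1.7]
push 12.0 mm f 9.1 t 10.0
push 9.0 mm f 10.5 t 12.3
tcp in jig mm [20.3 10.1 16.4]
plate [ 0.5793 -0.3427] [ 52. 124.] -78.4
tin (array([0.4089269 , 0.19305706]), 27.822843551635742, np.float64(123.35460629691075), np.float64(0.015708069191632777))
tin (array([0.56075619, 0.27012991]), 32.5491828918457, np.float64(-62.42084729560793), np.float64(8.410190469069152e-05))
13.9083
```

View pics/t1c.png

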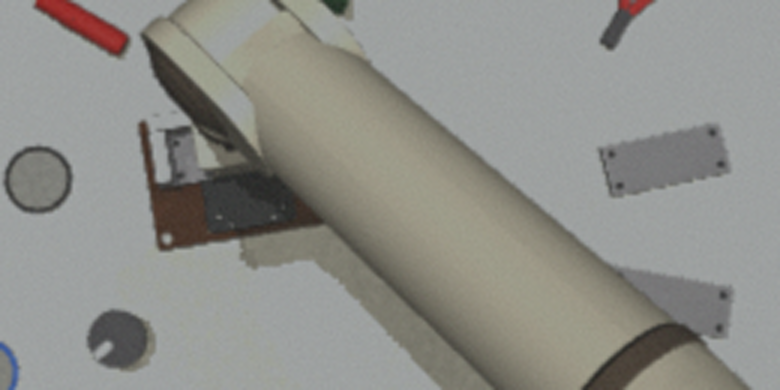

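The first plate is squared at jig (20.3, 10.1) mm. The remaining two plates have not moved, though one is partly hidden by the arm. Now plate 2, then 3, with a fresh look before each.

```bash
python3 - <<'E'
from h import *
if pick_plate(np.array([.5793,-.3427]),np.radians(-78.4)):
    place_plate(1)
    p=[.45,.05,.25]; manip.move_pose(p,best_q(p,0.3))
    im=snap("top","t2")
    for p in plates(im): print("plate",p[0].round(4),np.round(p[1]),np.degrees(p[2]).round(1))
    tin_top(im)
print(manip.current_clock())
E
```

```text
gap 0.0487 t 18.0
gap before 0.0494
gap at place 0.0494 F [ 0.1  0.2 -1.9]
push 12.0 mm f 8.7 t 23.6
push 9.0 mm f 10.7 t 25.9
tcp in jig mm [20.3 11.1 24.5]
plate [ 0.4404 -0.337 ] [ 53. 123.] 79.0
tin (array([0.40883572, 0.19305257]), 27.822843551635742, np.float64(123.79038514511551), np.float64(0.016131995733743302))
tin (array([0.56062719, 0.27010025]), 32.78103256225586, np.float64(-18.285203703248754), np.float64(0.0003152273992709191))
28.2833
```

View pics/t2.png

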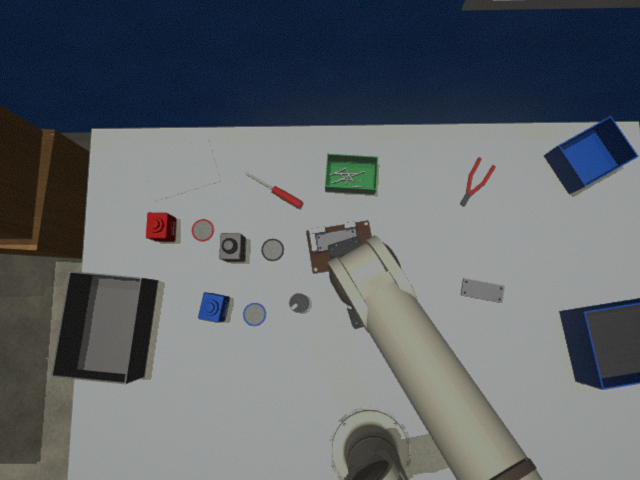

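The stack is in the corner and one loose plate is left, at (482,290). The region the arm hid at the start is clear, so there are three plates in total.

```bash
python3 - <<'E'
from h import *
if pick_plate(np.array([.4404,-.337]),np.radians(79.0)):
    place_plate(2)
    # square the stack: closed fingers, -x side pushing +x, then -y end pushing +y, low enough to span all plates
    effector.close(f_grip=20)
    p=jig(-25,10,.10); manip.move_pose(p,best_q(p,JY+np.pi/2)); manip.servo_line(jig(-25,10,.0145),vel=.12)
    manip.servo_line(jig(-17,10,.0145),vel=.1); push(JX,10,.016,.002)
    print(np.round(manip.current_force(),1)); manip.servo_line(jig(-25,10,.0145),vel=.1); manip.servo_line(jig(-25,10,.10),vel=.2)
    p=jig(20,-85,.10); manip.move_pose(p,best_q(p,JY)); manip.servo_line(jig(20,-85,.0145),vel=.12)
    manip.servo_line(jig(20,-65,.0145),vel=.1); push(JYV,8,.020,.002)
    d=np.array(manip.current_tool_pos())-np.r_[JC,0]; print(np.round(1000*np.array([d@JX,d@JYV,d[2]]),1))
    manip.servo_line(jig(20,-85,.0145),vel=.1); manip.servo_line(jig(20,-85,.12),vel=.2)
    effector.open_jaws(); p=[.42,-.30,.25]; manip.move_pose(p,best_q(p,0.3))
im=snap("top","t3"); s=snap("side","s3"); tin_top(im); print(plates(im))
f=lambda a:cv2.resize(a,(400,300),interpolation=cv2.INTER_CUBIC)
cv2.imwrite("pics/t3c.png",np.hstack([f(im[205:280,295:395]),f(s[225:300,285:385])]))
print(manip.current_clock())
E
```

```text
gap 0.0493 t 32.4
gap before 0.0492
gap at place 0.0492 F [ 0.1 -0.2 -1. ]
push 12.0 mm f 8.9 t 38.0
push 9.0 mm f 11.8 t 40.2
tcp in jig mm [20.3 11.3 32.4]
push 4.0 mm f 10.9 t 46.0
[-10.5  -2.4   7.2]
push 8.0 mm f 9.0 t 50.2
[ 20.2 -60.5  14.9]
tin (array([0.40862657, 0.19313154]), 27.893169403076172, np.float64(123.17062157336204), np.float64(0.016423483734546666))
tin (array([0.56075404, 0.27012234]), 32.644309997558594, np.float64(2.489616451767192), np.float64(0.00018709746503172035))
[]
54.225
```

View pics/t3c.png

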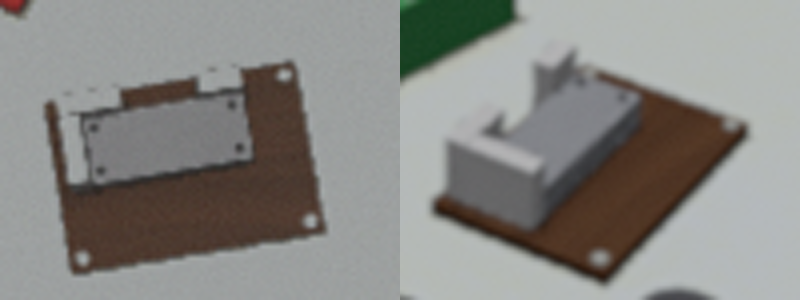

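The stack of three sits flat and against both fences in both views. Now the tin.

```bash
cat >> h.py <<'E'
def tin_move(c,spot,yaw0,yaw1):
    p=np.r_[c,.13]; manip.move_pose(p,best_q(p,yaw0)); manip.servo_line(np.r_[c,.02],vel=.12)
    effector.close(f_grip=25); manip.servo_line(np.r_[c,.09],vel=.15); print("gap",manip.current_finger_gap())
    R0=R.from_quat(manip.current_tcp_rot()); q=(R.from_euler('z',yaw1-yaw0)*R0).as_quat()
    manip.move_pose(np.r_[spot,.09],q); print("gap",manip.current_finger_gap())
    manip.servo_line(np.r_[spot,.024],vel=.1); manip.servo_line(np.r_[spot,.0203],vel=.02)
    effector.open_jaws(); manip.servo_line(np.r_[spot,.15],vel=.15)
    p=[.42,-.10,.25]; manip.move_pose(p,best_q(p,0))
E
python3 - <<'E'
from h import *
effector.open_jaws()
tin_move(np.array([.4087,.1933]),np.array([.5663,.2772]),np.radians(35.5),0)
im=snap("top","t4"); s=snap("side","s4"); tin_top(im)
f=lambda a:cv2.resize(a,(400,300),interpolation=cv2.INTER_CUBIC)
cv2.imwrite("pics/t4c.png",np.hstack([f(im[205:280,200:300]),f(s[270:345,215:315])]))
print(manip.current_clock())
E
```

```text
gap 0.05322541784146135
gap 0.05335665477909995
tin (array([0.56119318, 0.27110415]), 34.493858337402344, np.float64(79.092089917227), np.float64(0.023393799383789826))
64.0
```

View pics/t4c.png

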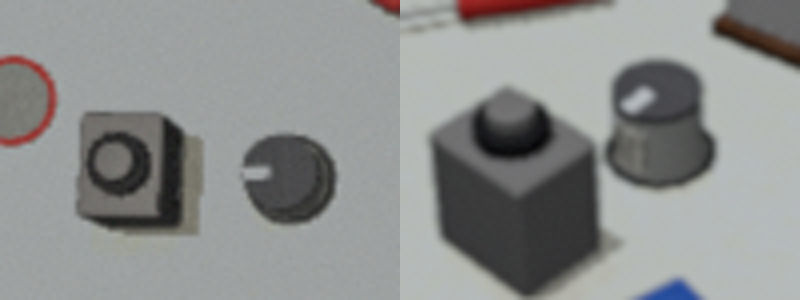

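The tin stands on the spot with its stripe towards the scanner. I'll quantify the offset from the lid pixels in both views.

```bash
python3 - <<'E'
from h import *
im=cv2.imread("pics/t4.png"); v=cv2.cvtColor(im,cv2.COLOR_BGR2HSV)[:,:,2]
print(v[240:262,256:288])
t=lambda x,y:(200+x/4,205+y/4); s=lambda x,y:(215+x/4,270+y/4)
c=ray("top",t(282,174),.05)[0]; e=ray("top",t(256,173),.05)[0]
c2=ray("side",s(257,91),.05)[0]; e2=ray("side",s(237,100),.05)[0]
for a,b in((c,e),(c2,e2)): print(a,np.degrees(np.arctan2(*(b-a)[:2][::-1])))
# scanner bottom-window edges, side view bottom ring
r=ray("side",s(260,150),0); print("ring side approx",r)
E
```

```text
[[160 164 163 162 162 162 160 144 108  85  72  72  74  75  74  75  74  75
   73  67  64  75  94 132 156 161 162 161 160 162 161 162]
 [163 162 162 162 161 160 146 109  80  70  72  72  72  72  74  78  73  76
   77  75  80  83  67  80 113 152 162 161 162 163 162 160]
 [160 162 161 162 160 149 108  78  74  72  73  74  72  74  75  79  73  76
   78  74  77  82  90  70  72 115 153 160 164 162 159 163]
 [162 160 163 162 155 118  79  72  71  73  74  73  73  74  73  77  77  76
   77  76  75  76  71  74  60  81 135 159 163 161 161 162]
 [161 162 161 163 149  91  71  74  78  73  75  77  73  72  74  77  76  74
   77  71  72  74  62  63  66  58  95 151 163 162 159 162]
 [162 160 163 163 144  82  73  76  81  78  77  77  71  76  75  78  73  76
   75  75  76  77  73  56  74  61  64 110 160 163 161 162]
 [160 161 161 156 135 101 106 107 113 115 113  99  75  73  76  78  80  72
   76  78  74  76  71  54  69  75  56 101 161 163 162 160]
 [161 163 161 160 156 158 160 161 162 162 157 122  79  70  75  78  76  76
   77  75  76  77  71  54  65  75  52  90 153 163 163 162]
 [163 161 158 156 138 163 165 164 16
[... 1286 characters left out ...]
59 159]
 [162 161 161 160 161 159 163 162 150  97  72  66  68  63  58  58  57  63
   62  65  63  51  58  82 130 160 162 161 163 163 161 161]
 [160 163 163 161 161 161 160 161 161 151 113  78  59  63  64  70  57  52
   50  49  53  70 111 131 160 161 161 161 161 158 161 160]
 [162 162 159 158 162 160 160 161 161 161 155 130  99  93  80  78  76  78
   84  92 103 125 160 160 163 162 160 162 158 161 161 162]
 [160 163 162 162 162 162 162 160 159 163 161 163 159 155 140 137 137 136
  143 160 161 162 163 162 161 163 159 161 164 162 158 161]]
[0.56351178 0.27526306 0.05      ] 87.23049347518321
[0.56211327 0.28303384 0.05      ] 78.58280080425409
ring side approx [[0.5658348  0.27808425 0.        ]]
```

The rim edges give the lid centre as about (269.8,247.3), or world (0.567,0.277), within about 1 mm of the spot. The stripe bearing is about 91–92° against a scanner axis of about 90°, which is good enough. Before pressing, I'll compare the scene with the earlier pictures.

```bash
python3 - <<'E'
from h import *
effector.close(f_grip=20)
im=snap("top","t5"); a=cv2.imread("pics/t4.png"); b=cv2.imread("pics/t3.png")
print("tin diff",cv2.absdiff(im,a)[235:265,250:290].max(),"stack diff",cv2.absdiff(im,b)[215:275,300:385].max())
c=np.array([.5675,.3868]); p=np.r_[c,.16]; manip.move_pose(p,best_q(p,0)); manip.servo_line(np.r_[c,.108],vel=.1)
z0=manip.current_tool_pos()[2]; push(np.array([0,0,-1.]),12,.03); print("z",manip.current_tool_pos(),manip.current_force())
manip.sleep(.3); manip.servo_line(np.r_[c,.16],vel=.1)
effector.open_jaws(); p=[.42,-.20,.25]; manip.move_pose(p,best_q(p,0)); manip.sleep(.5)
im=snap("top","t6"); s=snap("side","s6")
print("tin diff",cv2.absdiff(im,a)[235:265,250:290].max(),"stack diff",cv2.absdiff(im,b)[215:275,300:385].max(),manip.current_clock())
f=lambda a:cv2.resize(a,(400,300),interpolation=cv2.INTER_CUBIC)
cv2.imwrite("pics/t6c.png",np.hstack([f(im[170:320,190:390]),f(s[220:355,210:390])]))
E
```

```text
tin diff 9 stack diff 9
push 14.0 mm f 15.8 t 71.5
z [0.56746016 0.38724057 0.0961349 ] [-3.3387747  -4.30650251 16.3876022 ]
tin diff 9 stack diff 11 76.9
```

View pics/t6c.png

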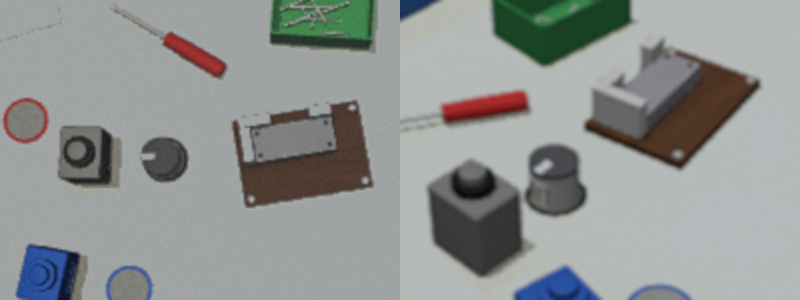

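The tin and stack are unchanged, and the press reached 16 N against the roughly 4 N needed for full travel. Handing in.

```bash
python3 -c "
from bench import manip
manip.hand_in(); print(manip.current_clock())"
```

```text
the job is handed in; nothing more can be done
the job is handed in; nothing more can be done
```

I stacked the three plates in the jig, stood the tin on the scanner spot, pressed the button and handed the job in at about 77 s. I found only three plates on the bench.

- **Stack:** Each plate was pushed into both fences until I felt 9–12 N, then the whole stack was squared from its open sides. The hand ended within about 1.3 mm of the nest at every placing. Both camera views showed the stack flat and square.
- **Tin:** From the top view it stands about 1 mm from the spot's centre, with its patch about 2° off the scanner's axis. A cruder reading of the side view disagreed, giving about 6 mm and 11°. I trusted the sharper top-view edges, so the tin was not moved again.
- **Button:** It was pressed to 16 N and let go; about 4 N is needed for full travel. I had no direct reading of the button's travel.
- **Last check:** Pictures taken before and after the press showed the tin and stack unchanged. I never touched the bin, pliers or screwdriver. I saw no knock and no slipped grip during the run.

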